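# Snap the hook onto the load stand's bar and tug-test it

## Robot

A 6-joint arm with a two-finger parallel gripper is mounted at the origin on a cart in front of the work surface, level with it; the furniture and walls round the work are solid. World frame = base frame: x ahead of the robot, y to its left, z up, the work surface at z = 0. Lengths are in m, angles in rad, forces in N, time in s.
With the tool pointing down it reaches from about 0.325 to 0.75 m from the base axis. Payload 7.6 kg.
Tool frame: the origin (TCP) lies midway between the tips of the shut fingers; the grasp point (between the pads) lies 19 mm behind it; z points along the fingers, y is the line along which they close (so a half turn about z gives the same grasp; the last joint's range is limited). The gripper opens to 85 mm and grips with 20 to 120 N. Pads are 22 mm wide; open, the fingers measure 114 mm over their backs; the gripper's body (76 mm by 85 mm) begins 54 mm behind the grasp point. The pads swing forward as they close: fully open they stand 13 mm farther back than shut.
Start: joints at [1.17, 0.052, 1.401, -0, 1.689, -0.07], TCP at [0.171, 0.497, 0.231] pointing down, gripper open.
Joint ranges: [-2.9, 2.9], [-0.91, 2.17], [0.12, 2.37], [-1.06, 4.2], [0.26, 2.73], [-2.93, 2.93]. Speed limits (rad/s): [2.57, 2.57, 3.01, 3.14, 3.14, 3.14].

## Interface

Orientations are given as a rotation vector (axis times angle).
In Python, from rig import robot, eyes gives the robot as it stands. The module is installed in compiled form; this text tells all that it offers.
- The arm moves only by the tool carry_out, never from a script. Its argument "steps" is one flat list of numbers, 7 for each row, row after row: the finger opening in mm, from 0 to 85.4, then the shift along the tool's x, y, z in units of 25 mm (1.0 is 25 mm), then the turn, a rotation vector about the tool's x, y, z in units of 6 degrees (1.0 is 6 degrees). A call has 1 to 12 rows; each row is the pose to reach, as a shift and turn from the pose commanded when the call began, along the tool's axes at that moment; what a row does not reach only later rows make up. A row lasts 1/12 s, in which the tool goes at most 41.7 mm and 7.16 degrees, less where a joint would pass 70% of its speed; a pose out of reach is approached as far as the arm can. A call with a gripper value outside its range is refused whole. The fingers move at their own pace and stop on an object; "grip_force" is the grip in N (left out, the last holds). Time passes only in rows, so rows that repeat a pose let the fingers close. It gives the time, the measured TCP pose, the force, the opening and the grip force at its end, in the units of the state.
- robot.get_state(): the state, without advancing time (a new reading comes with each control period).
- eyes.grab_frame(name): name is "scene" or "top"; returns a dict with "img" (480x640x3 uint8, red, green, blue), "fx", "fy", "cx", "cy" (pixels), "world_to_cam" (4x4, takes a point from world to camera coordinates). Camera axes: x right, y down, z forward; pixel columns grow to the right and rows downward; lengths in m; the calibration is good to about 2 mm. A picture is of the moment at which its call begins. There is no depth.
- robot.job_done(): hands the job in; it is judged then, once.
The state is a dict: "time_s": time; "joint_positions": joint angles; "qd": joint speeds; "tau": joint torques, N m; "ee_pos": TCP position; "tcp_rot": TCP orientation; "wrist_force": force on the tool from outside, world axes, zero at the start; "torque": the same for the moment, N m; "gripper_width": opening from 0.0 (shut) to 1.0 (fully open); "gripper_force": force on a finger pad.
Only numpy, scipy, OpenCV 4.12 (cv2) and the standard library are available. Lean on these libraries where they do the work, as an engineer would, in place of code of your own. Each camera call takes 0.05 s, during which the arm holds its last target. There are 200 camera calls.

## Task

Take the steel snap hook out of its parking block and push it, under the guard roof, onto the test bar of the load stand until the sprung gate flicks shut behind the bar. Tug it firmly back against the shut gate to prove that it holds, then let go and leave it hanging on the bar, at rest. Do not knock or shift the wash bottle, the loupe or the jaw insert.

Things in the scene. Friction and masses are not known exactly. Their poses are not given: they have to be found in the camera images.
- hook_grip (a point): Steel snap hook, loose, 0.18 kg, 144 mm long, 34 mm wide, 14 mm thick; this point: centre of its straight shank (18 mm in x, 14 mm in y, 37 mm down to 29 mm up), where to grip it, along y. Axes: z along the hook, from the mouth to the small ring at its other end; y its thickness; x its width. It starts upright, mouth down, lips 95 mm below this point. Half a turn about z makes no odds.
- hook_eye (a point): Middle of the hook's eye, 69 mm from hook_grip along -z, same axes. The eye is 16 mm wide in x, from the crown 14 mm above (+z) to the gate's inner face 14 mm below. The mouth faces -z, lips flared from 26 to 16 mm, ending 26 mm below. Only when the 8 mm bar is pushed right in to the crown, 10 mm above this point, does the gate clear it and snap shut.
- hook_gate (a joint): Angle of the hook's sprung gate, a dark 4 mm thick flap across the mouth, 16 mm below hook_eye, hinged at the -x lip: 0 shut (the spring holds it so), to 1.75 swung fully inwards. It cannot swing outwards. The bar, pushed against it with a few N, opens it.
- load_stand: Fixed grey steel stand that carries the test bar, 130 mm deep, 96 mm wide, 196 mm tall; origin in the middle of its foot on the bench, straight below the bar; x points to its back, y along the bar. Its front is open. Two cheeks hold the bar; their tops are 10 mm above the middle of the bar, and 17 mm above it from 14 mm in front of the bar on.
- roof_edge (a point): Middle of the front lower edge of the stand's guard roof, a 6 mm plate 80 mm wide: 10 mm in front of the bar and 75 mm above it, the roof running back from here to the back plate (60 mm behind the bar). So the hook cannot come straight down: push it in from the front and above, its top leaning towards the front about 35 degrees from vertical (25 to 45).
- rest_rod (a point): Middle of the stand's front rest rod, 8 mm thick, parallel to the bar, 50 mm in front of it and 11 mm higher. The hook, let go on the bar, tips forward and its shank lies on this rod.
- test_bar: The bright round bar of the load stand, rigid, 8 mm thick, 64 mm free between the cheeks, level, 115 mm above the bench; origin at its middle, y along the bar, x level, to the stand's back.
- hook_block: Fixed grey parking block, 47 x 28.5 mm, 44 mm tall, on a 70 x 44 mm foot; origin in the middle of its underside. Its upright slot (floor 9 mm up) takes the lowest 35 mm of the hook: lift the hook straight up by 45 mm to clear it.
- wash_bottle: White wash bottle with a blue cap, 58 mm across, 118 mm tall, bystander; origin at the centre of its underside.
- loupe: Black magnifying loupe, 37 mm across, 34 mm tall, bystander; origin at the centre of its underside.
- jaw_insert_1: Blackened steel jaw insert, 36 x 28 x 15 mm, bystander; origin at the centre of its underside.
Mind the look-alikes: they are no part of the job. What is meant by the part that bears hook_grip is not turquoise or yellow, and is the larger of those in its own colour.

How it is judged:
On the way, in this order (a step that is already met when the one before it is completed fails the run):
1. the bar is inside the hook's eye and the gate has snapped shut behind it (z of test_bar in the frame of hook_eye between -0.0125 and 0.0135 m and x of test_bar in the frame of hook_eye between -0.0095 and 0.0095 m and value of joint hook_gate below 0.15 rad), for 0.1 s.
2. the hook is tugged back against the bar: the bar bears on the shut gate with more than 2 N (all of step 1 and z of test_bar in the frame of hook_eye below -0.005 m and contact force between hook and test_bar above 2 N), for 0.02 s.
At the end, for the whole second after the job is handed in: The bar is inside the hook's eye (within about 13 mm of the eye's middle along the hook and 9.5 mm across it), the gate is shut (joint under 0.15 rad), and the hook is at rest (under 30 mm/s and 0.3 rad/s) (all of step 1 and linear speed of hook below 0.03 m/s and angular speed of hook below 0.3 rad/s); the robot touches nothing.
It fails at once if the wash bottle is shifted by more than 20 mm (distance of wash_bottle from where it was at the start of the episode above 0.02 m).
It fails at once if the loupe is shifted by more than 20 mm (distance of loupe from where it was at the start of the episode above 0.02 m).
It fails at once if the jaw insert is shifted by more than 20 mm (distance of jaw_insert_1 from where it was at the start of the episode above 0.02 m).
It also fails if it takes over 51 s, if anything falls off the work surface, if the arm or the gripper's body presses on something with over 40 N, if the wrist force passes 120 N, or if a joint passes its speed limit or range.

## Working session

There is one attempt and no reset: what is moved stays moved. The work goes in short steps, Python scripts to look and compute and a tool call to move; the robot and the scene stay as the last step left them, time stands still between calls to the robot, and variables do not carry over. Pictures are saved under pics/ and viewed, at most 10 in all, crops included, and the job is handed in when it is done.

Besides the shell and the picture viewer there is one more tool, called by a JSON object that holds its "api" and its "payload". carry_out: Moves the arm, as the interface text tells. Its arguments: {"type":"object","properties":{"steps":{"type":"array","items":{"type":"number"}},"grip_force":{"type":"number"}},"required":["steps"]}

```bash
mkdir -p pics
python3 - <<'E'
from rig import robot, eyes
import cv2, json
for n in("scene","top"):
    f=eyes.grab_frame(n); cv2.imwrite(f"pics/{n}0.png",f["img"][:,:,::-1]); print(n,f["fx"],f["fy"],f["cx"],f["cy"],f["world_to_cam"].round(4).tolist())
print(robot.get_state())
E
```

```text
scene 577.1212445987794 577.1212445987794 314.2879383055131 240.4263498969549 [[-0.8026, -0.5965, -0.005, 0.4944], [-0.5028, 0.6811, -0.5323, 0.2448], [0.3209, -0.4247, -0.8466, 0.9675], [0.0, 0.0, 0.0, 1.0]]
top 456.60175993222924 456.60175993222924 314.1609606971749 237.29390067594616 [[0.0157, -0.9996, -0.024, 0.1244], [-0.9965, -0.0137, -0.0828, 0.529], [0.0824, 0.0252, -0.9963, 0.9417], [0.0, 0.0, 0.0, 1.0]]
{'time_s': 0.1, 'joint_positions': array([ 1.16971430e+00,  5.27471448e-02,  1.40160288e+00, -3.44263746e-05,
        1.68862112e+00, -7.02866554e-02]), 'qd': array([-0.00129662, -0.00380457, -0.00362999, -0.00056697, -0.00029035,
        0.00210417]), 'tau': array([ 1.38359803e-03, -3.82585859e+01, -3.60983813e+01, -3.17120043e-05,
        4.80926319e-03,  8.69517919e-06]), 'ee_pos': array([0.17039303, 0.49629508, 0.23058085]), 'tcp_rot': array([-5.17204860e-01, -3.09843275e+00,  2.11780423e-03]), 'wrist_force': array([-0.63397777,  0.51444453, -0.0322298 ]), 'torque': array([ 0.03421572, -0.00277609, -0.01539459]), 'gripper_force': 0.0, 'gripper_width': 0.9975300225259114}
```

View pics/scene0.png

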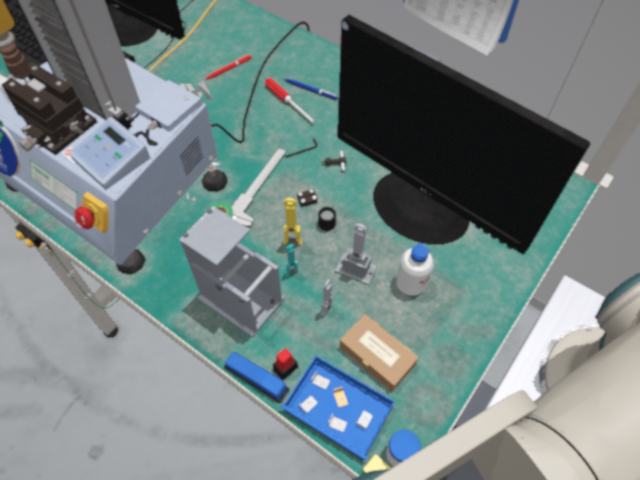

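View pics/top0.png

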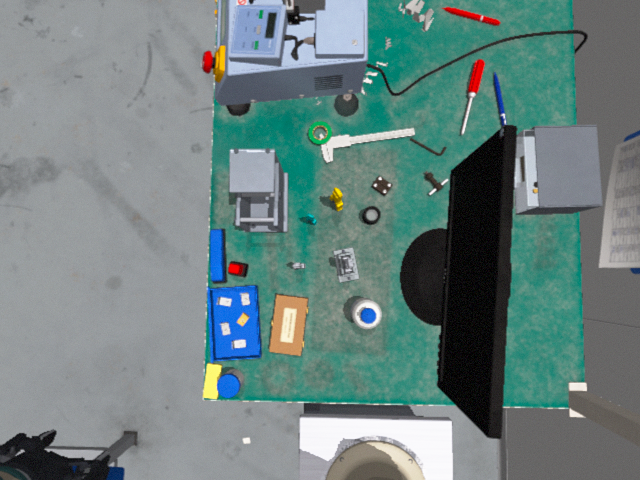

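The scene view shows the hook in its block at about (357,250) and the stand at (235,265), with the bottle at (415,270), the loupe at (327,217) and the jaw insert at (308,197). In the top view the block is at (345,265) and the stand at (262,190). Next I'll enlarge these areas.

Run:
```python
import cv2, numpy as np
s=cv2.imread("pics/scene0.png");t=cv2.imread("pics/top0.png")
def c(im,u,v,w,h,k): return cv2.resize(im[v:v+h,u:u+w],None,fx=k,fy=k,interpolation=cv2.INTER_CUBIC)
cv2.imwrite("pics/a.png",np.hstack([c(s,170,200,130,150,4),c(s,325,215,65,150,4)[:600]]))
cv2.imwrite("pics/b.png",c(t,220,140,150,150,4))
```

```text
(no output)
```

View pics/a.png

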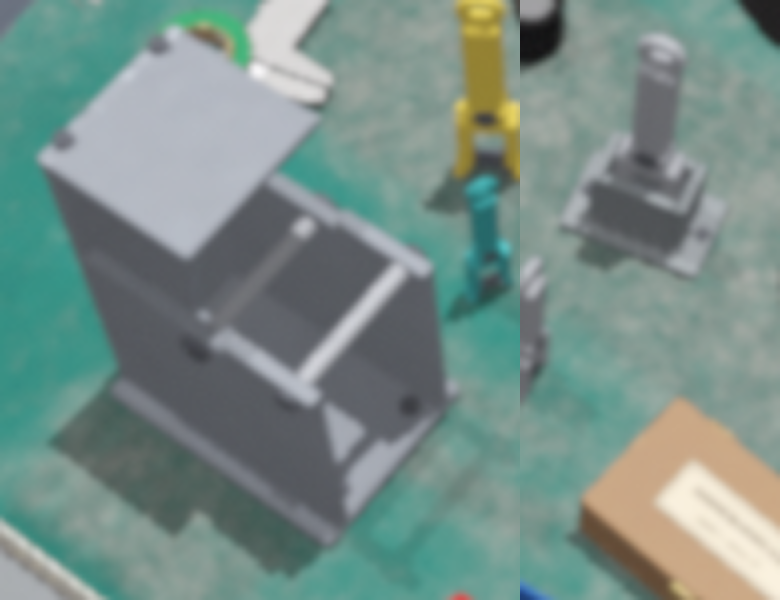

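View pics/b.png

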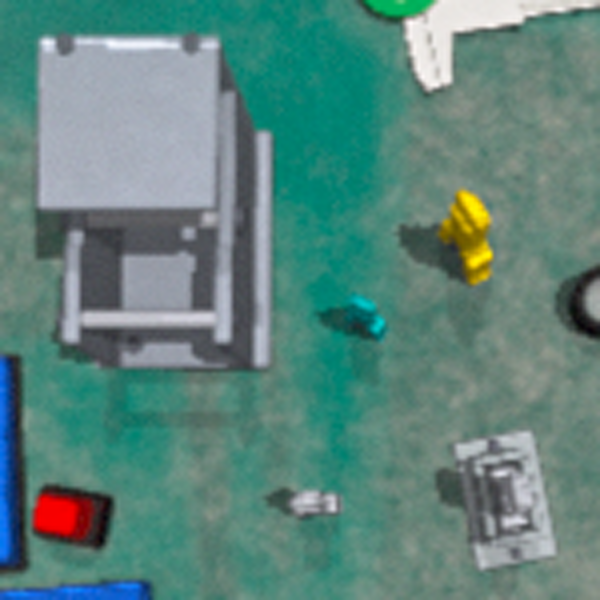

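Crop a shows the roof's front edge from (187,258) to (320,112), the rest rod from (302,378) to (403,268) and the bar from (205,315) to (305,228). The hook's ring is at (660,45) and its foot corners are at (562,222), (725,208) and (690,275). Crop b shows the roof front at (38..217,210), the rod at (78..215,320), and the foot corners at (455,447), (530,432), (555,552) and (480,570).

```bash
cat > h.py <<'E'
import numpy as np
from scipy.optimize import least_squares
from scipy.spatial.transform import Rotation as R
from rig import robot, eyes
def proj(f,P):
    W=np.array(f["world_to_cam"]); c=np.asarray(P)@W[:3,:3].T+W[:3,3]
    return c[:,:2]/c[:,2:]*[f["fx"],f["fy"]]+[f["cx"],f["cy"]]
def place(p,P):
    c,s=np.cos(p[2]),np.sin(p[2]); P=np.asarray(P,float)
    return np.c_[P[:,0]*c-P[:,1]*s+p[0],P[:,0]*s+P[:,1]*c+p[1],P[:,2]]
def fit(obs,p0):
    res=lambda p:np.concatenate([(proj(f,place(p,P))-uv).ravel() for f,P,uv in obs])
    r=least_squares(res,p0,loss="soft_l1"); return r.x,r.fun.reshape(-1,2)
E
python3 - <<'E'
from h import *
S=eyes.grab_frame("scene");T=eyes.grab_frame("top")
a=lambda *q:np.array(q)/4+[170,200]
ar=lambda *q:(np.array(q)-[520,0])/4+[325,215]
b=lambda *q:np.array(q)/4+[220,140]
roof=[(-.01,.04,.196),(-.01,-.04,.196)]; rod=[(-.05,.032,.126),(-.05,-.032,.126)]; bar=[(0,.032,.115),(0,-.032,.115)]
p,r=fit([(S,roof,a((187,258),(320,112))),(S,rod,a((302,378),(403,268))),(S,bar,a((210,315),(305,228))),
 (T,roof,b((38,210),(217,210))),(T,rod,b((80,320),(216,320)))],[.5,.25,0])
print("stand",p.round(4));print(r.round(1).tolist())
F=lambda z:[(.035,.022,z),(.035,-.022,z),(-.035,-.022,z),(-.035,.022,z)]
for z in(0.003,.006):
  q,r=fit([(T,F(z),b((455,447),(530,432),(555,552),(480,570))),(S,[F(z)[i] for i in(3,1,2)],ar((562,222),(725,208),(690,275))),
   ],[.5,.05,.2])
  print("block",q.round(4));print(r.round(1).tolist())
print("ring top pred",(proj(S,place(q,[(0,0,.15)]))).tolist(), ar((660,45)), proj(T,place(q,[(0,0,.153)])),b((515,490)))
for n,uv in(("bottle",(367,315)),):
  print(n,least_squares(lambda p:(proj(T,[(p[0],p[1],.118)])-uv).ravel(),[.4,0]).x)
st=robot.get_state(); Rm=R.from_rotvec(st["tcp_rot"]); print(Rm.as_matrix().round(3))
E
```

```text
stand [0.6003 0.2404 0.0128]
[[0.2, -1.0], [0.5, -0.4], [0.1, 0.0], [-0.3, -0.8], [0.3, 2.8], [1.3, -2.6], [-1.4, -0.0], [-0.8, -0.1], [-0.3, -0.1], [-0.8, -0.1]]
block [0.4704 0.0643 0.1759]
[[-0.9, -1.3], [0.5, -0.9], [-0.3, 1.4], [-1.8, 0.2], [32.7, 13.3], [-32.3, -15.8], [10.1, -18.5]]
block [0.4704 0.0644 0.1746]
[[-1.0, -1.4], [0.6, -0.9], [-0.3, 1.4], [-1.9, 0.2], [32.8, 12.6], [-32.2, -16.6], [10.2, -19.2]]
ring top pred [[360.7996838953512, 223.87746384296054]] [[360.   226.25]] [[349.19817409 262.99425005]] [[348.75 262.5 ]]
bottle [0.37449717 0.02838591]
[[-0.946  0.325 -0.   ]
 [ 0.325  0.946 -0.001]
 [ 0.    -0.001 -1.   ]]
```

```bash
cat >> h.py <<'E'
def row(pos,Rt,base=None):
    """units for a move from measured (or given) pose to TCP pos, rotation Rt"""
    st=robot.get_state(); p0,R0=(st["ee_pos"],R.from_rotvec(st["tcp_rot"])) if base is None else base
    return np.r_[R0.inv().apply(np.array(pos)-p0)/.025,np.degrees((R0.inv()*Rt).as_rotvec())/6].round(3)
def tool(yaw,tilt=0):
    """hook yaw about z, tilt: top leaning to -x (tool z towards +x)"""
    z=np.array([np.sin(tilt)*np.cos(yaw),np.sin(tilt)*np.sin(yaw),-np.cos(tilt)]); y=np.array([-np.sin(yaw),np.cos(yaw),0])
    return R.from_matrix(np.c_[np.cross(y,z),y,z])
E
python3 - <<'E'
from h import *
S=eyes.grab_frame("scene");T=eyes.grab_frame("top")
ar=lambda *q:(np.array(q)-[520,0])/4+[325,215]
b=lambda *q:np.array(q)/4+[220,140]
F=lambda z:[(.035,.022,z),(.035,-.022,z),(-.035,-.022,z),(-.035,.022,z)]
z=.005
q,r=fit([(T,F(z),b((455,447),(530,432),(555,552),(480,570))),(S,[F(z)[i] for i in(0,2,3)],ar((562,222),(725,208),(690,275))),
  (S,[(0,0,.151)],ar((660,42)))],[.47,.064,.17])
print(q.round(4),r.round(1).tolist())
print(row([q[0],q[1],.2],tool(q[2])))
E
```

```text
[0.4698 0.0657 0.1986] [[-1.9, -0.8], [-0.5, -0.8], [-0.5, 1.4], [-2.1, 0.6], [-1.5, -0.8], [1.2, -2.0], [1.1, -0.0], [0.7, -1.3]]
[-1.6921e+01 -1.2407e+01  1.2460e+00 -5.0000e-03 -2.0000e-03 -5.0550e+00]
```

{"api": "carry_out", "payload": {"steps": [50,-16.92,-12.41,1.2,0,0,-5.05,50,-16.92,-12.41,1.2,0,0,-5.05,50,-16.92,-12.41,1.2,0,0,-5.05,50,-16.92,-12.41,1.2,0,0,-5.05,50,-16.92,-12.41,1.2,0,0,-5.05,50,-16.92,-12.41,1.2,0,0,-5.05,50,-16.92,-12.41,1.2,0,0,-5.05,50,-16.92,-12.41,1.2,0,0,-5.05,50,-16.92,-12.41,1.2,0,0,-5.05,50,-16.92,-12.41,1.2,0,0,-5.05,50,-16.92,-12.41,1.2,0,0,-5.05,50,-16.92,-12.41,1.2,0,0,-5.05], "grip_force": 50}}

```text
time_s: 1.3
ee_pos: [0.4469, 0.0979, 0.2038]
tcp_rot: [-0.31, 3.126, 0.0]
wrist_force: [0.4, 0.1, 0.4]
gripper_width: 0.585
gripper_force: 0.0
```

Run:
```python
from h import *
print(robot.get_state()["ee_pos"],row([.4698,.0657,.2],tool(.19)))
```

```text
[0.44687309 0.09794021 0.20379259] [-0.646 -1.445  0.152  0.002  0.007  0.075]
```

{"api": "carry_out", "payload": {"steps": [50,-0.65,-1.45,0.7,0,0,0.07,50,-0.65,-1.45,0.7,0,0,0.07,50,-0.65,-1.45,0.7,0,0,0.07,50,-0.65,-1.45,0.7,0,0,0.07]}}

```text
time_s: 1.63
ee_pos: [0.469, 0.0678, 0.1862]
tcp_rot: [0.298, -3.127, -0.001]
wrist_force: [-0.3, -0.2, -0.3]
gripper_width: 0.586
gripper_force: 0.0
```

Run:
```python
from h import *
import cv2
S=eyes.grab_frame("scene");T=eyes.grab_frame("top")
c=lambda im,u,v,w,h,k:cv2.resize(im[v:v+h,u:u+w,::-1],None,fx=k,fy=k,interpolation=cv2.INTER_CUBIC)
cv2.imwrite("pics/c.png",np.hstack([c(S["img"],310,160,80,120,5),c(T["img"],310,220,80,120,5)]))
st=robot.get_state();print(st["ee_pos"],row([.4698,.0657,.085],tool(.19)), proj(S,[st["ee_pos"]]),proj(T,[st["ee_pos"]]))
```

```text
[0.46899535 0.06861761 0.18687067] [-5.000e-03 -1.210e-01  4.075e+00  2.000e-03  1.100e-02  2.100e-02] [[361.49659638 213.31341012]] [[347.80300573 263.23368492]]
```

View pics/c.png

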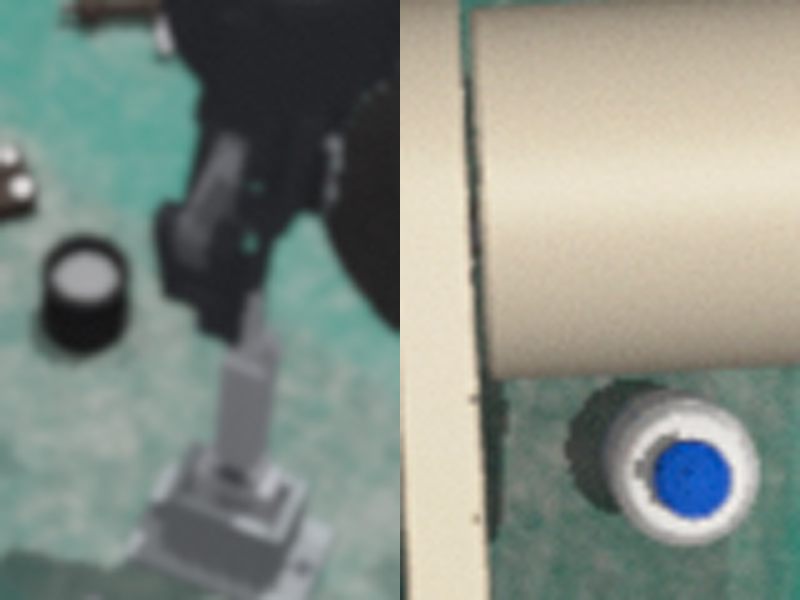

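The fingers are above the ring, with the shank at crop (245,400), and the spacing looks right. I'll go down and grip.

{"api": "carry_out", "payload": {"steps": [50,0,-0.1,0.5,0,0,0,50,0,-0.1,1.5,0,0,0,50,0,-0.1,2.5,0,0,0,50,0,-0.1,3.5,0,0,0,50,0,-0.1,4.05,0,0,0,50,0,-0.1,4.05,0,0,0,0,0,-0.1,4.05,0,0,0,0,0,-0.1,4.05,0,0,0,0,0,-0.1,4.05,0,0,0,0,0,-0.1,4.05,0,0,0,0,0,-0.1,4.05,0,0,0,0,0,-0.1,4.05,0,0,0], "grip_force": 50}}

```text
time_s: 2.73
ee_pos: [0.4707, 0.0655, 0.0867]
tcp_rot: [-0.299, 3.124, 0.001]
wrist_force: [-0.8, 1.4, 6.0]
gripper_width: 0.158
gripper_force: 50.1
```

Run:
```python
from h import *
import cv2
S=eyes.grab_frame("scene")
cv2.imwrite("pics/d.png",cv2.resize(S["img"][160:310,300:440,::-1],None,fx=4,fy=4,interpolation=cv2.INTER_CUBIC))
st=robot.get_state();print(st["ee_pos"],st["wrist_force"],st["gripper_width"]*85.4,st["gripper_force"], row([.4698,.0657,.085],tool(.19)))
```

```text
[0.47071825 0.06553023 0.08673924] [-0.34056582  0.82935982  6.84134061] 13.441407628386962 50.08589565753937 [0.035 0.014 0.069 0.004 0.033 0.007]
```

View pics/d.png

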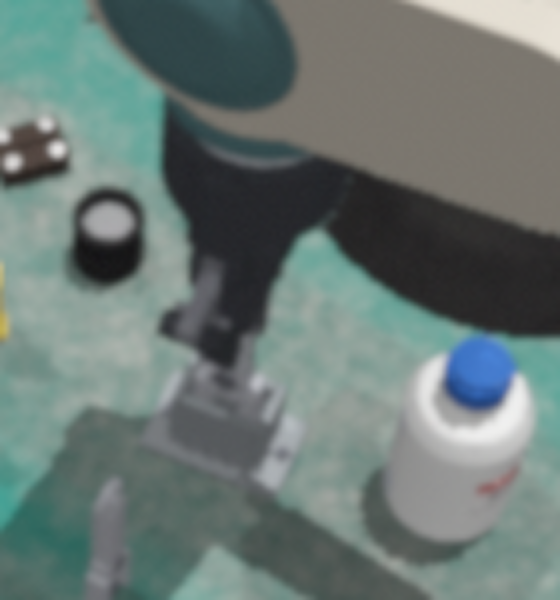

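The hook is gripped at 13.4 mm opening and sits in the slot. I'll lift it straight up and firm up the grip.

{"api": "carry_out", "payload": {"steps": [0,0,0,0,0,0,0,0,0,0,-0.7,0,0,0,0,0,0,-1.4,0,0,0,0,0,0,-2.2,0,0,0,0,0,0,-3.2,0,0,0,0,0,0,-4.2,0,0,0,0,0,0,-5.2,0,0,0,0,0,0,-5.9,0,0,0,0,0,0,-5.9,0,0,0], "grip_force": 100}}

```text
time_s: 3.53
ee_pos: [0.4711, 0.0651, 0.2368]
tcp_rot: [-0.298, 3.12, -0.001]
wrist_force: [1.5, -0.1, -1.4]
gripper_width: 0.146
gripper_force: 97.8
```

```bash
cat >> h.py <<'E'
BAR=np.array([.6003,.2404,.115]); Y=.0128; L=.0517
def tcp(s,tilt,off=0):
    "s: eye above bar along the hook axis; off: shift along hook x"
    Rt=tool(Y,tilt); m=Rt.as_matrix(); return BAR-m[:,2]*(s+L)-m[:,0]*off, Rt
E
python3 - <<'E'
from h import *
st=robot.get_state();print(st["ee_pos"],st["wrist_force"],st["gripper_width"]*85.4,st["gripper_force"])
p,Rt=tcp(.07,np.radians(35)); print(p,row(p,Rt)); print(row(st["ee_pos"]+[0,0,0],Rt))
E
```

```text
[0.47105573 0.06514266 0.23684104] [ 1.49017336 -0.07134462 -1.42292426] 12.481398508299405 97.81660079956055
[0.53050147 0.23950653 0.2146908 ] [-3.649  6.399  0.906  0.515 -5.746  1.645]
[ 0.     0.     0.     0.515 -5.746  1.645]
```

{"api": "carry_out", "payload": {"steps": [0,0,0,0,0.1,-1.1,0.3,0,0,0,0,0.2,-2.2,0.6,0,0,0,0,0.3,-3.3,0.95,0,0,0,0,0.4,-4.4,1.25,0,-0.5,1,0,0.515,-5.5,1.6,0,-1.2,2.2,0.2,0.515,-5.75,1.645,0,-1.9,3.4,0.4,0.515,-5.75,1.645,0,-2.6,4.6,0.6,0.515,-5.75,1.645,0,-3.2,5.6,0.8,0.515,-5.75,1.645,0,-3.65,6.4,0.9,0.515,-5.75,1.645,0,-3.65,6.4,0.9,0.515,-5.75,1.645,0,-3.65,6.4,0.9,0.515,-5.75,1.645]}}

```text
time_s: 4.53
ee_pos: [0.5281, 0.2401, 0.2073]
tcp_rot: [-0.02, 2.542, 0.003]
wrist_force: [-0.5, 0.2, -2.3]
gripper_width: 0.145
gripper_force: 98.3
```

Run:
```python
from h import *
import cv2
S=eyes.grab_frame("scene");T=eyes.grab_frame("top")
c=lambda im,u,v,w,h,k:cv2.resize(im[v:v+h,u:u+w,::-1],None,fx=k,fy=k,interpolation=cv2.INTER_CUBIC)
cv2.imwrite("pics/e.png",np.hstack([c(S["img"],180,190,120,150,4),c(T["img"],220,150,80,150,4)]))
st=robot.get_state();print(st["ee_pos"],st["wrist_force"],st["gripper_width"]*85.4)
p,Rt=tcp(.07,np.radians(35)); print(row(p,Rt)); print(row(*tcp(.04,np.radians(35))))
m=R.from_rotvec(st["tcp_rot"]).as_matrix(); e=st["ee_pos"]
for n,f in(("S",S),("T",T)):
  P=[e,BAR,e+m[:,2]*.0777,e+m[:,2]*.0777+m[:,0]*.017,e+m[:,2]*.0777-m[:,0]*.017]
  print(n,((proj(f,P)-([180,190] if n=="S" else [220,150]))*4+([0,0] if n=="S" else [480,0])).round(0).tolist())
```

```text
[0.52844016 0.23887394 0.20874571] [-0.23793754  0.10848103 -1.73508574] 13.052586506210886
[-0.203  0.024 -0.149 -0.01  -0.084  0.006]
[-0.213  0.025  1.051 -0.01  -0.084  0.006]
S [[340.0, 284.0], [221.0, 311.0], [267.0, 309.0], [296.0, 338.0], [237.0, 279.0]]
T [[598.0, 307.0], [631.0, 179.0], [622.0, 227.0], [625.0, 260.0], [619.0, 194.0]]
```

View pics/e.png

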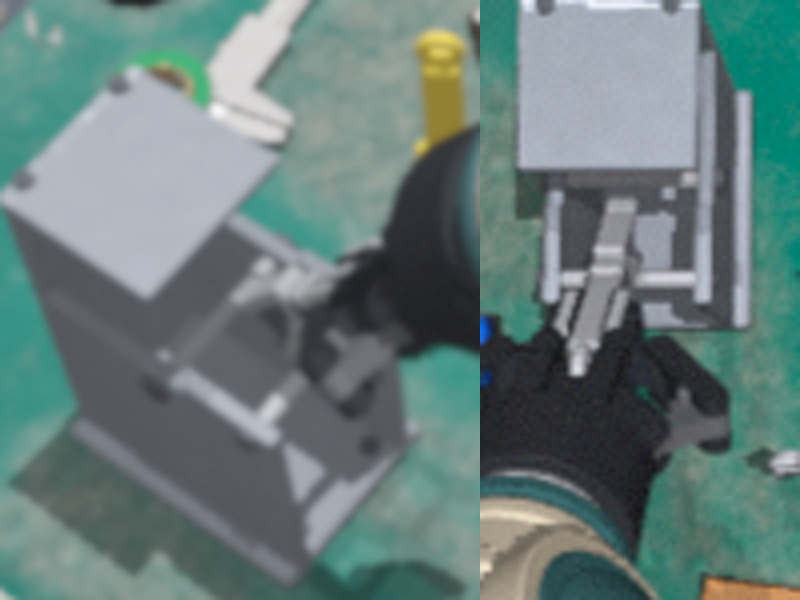

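The top view has the hook's lips centred over the bar at about (622,225), as predicted. In the scene view the bar's middle is at about (216,310) against a predicted (221,311), which is within the flare. I'll move closer.

{"api": "carry_out", "payload": {"steps": [0,-0.1,0,0.3,0,0,0,0,-0.1,0,0.6,0,0,0,0,-0.1,0,0.9,0,0,0,0,-0.1,0,0.9,0,0,0,0,-0.1,0,0.9,0,0,0,0,-0.1,0,0.9,0,0,0]}}

```text
time_s: 5.13
ee_pos: [0.5438, 0.2395, 0.1928]
tcp_rot: [-0.016, 2.538, 0.005]
wrist_force: [-0.4, 0.0, -2.2]
gripper_width: 0.15
gripper_force: 98.3
```

Run:
```python
from h import *
import cv2
S=eyes.grab_frame("scene");T=eyes.grab_frame("top")
c=lambda im,u,v,w,h,k:cv2.resize(im[v:v+h,u:u+w,::-1],None,fx=k,fy=k,interpolation=cv2.INTER_CUBIC)
cv2.imwrite("pics/f.png",np.hstack([c(S["img"],205,235,80,75,6),c(T["img"],240,180,50,75,6)]))
st=robot.get_state();print(st["ee_pos"],st["wrist_force"],st["qd"].round(3))
print(row(*tcp(.04,np.radians(35)))); print(row(*tcp(-.01,np.radians(35))))
m=R.from_rotvec(st["tcp_rot"]).as_matrix(); e=st["ee_pos"]
for n,f in(("S",S),("T",T)):
  l=e+m[:,2]*.0777; P=[BAR,e,l,l+m[:,0]*.017,l-m[:,0]*.017,e-m[:,2]*.066]
  print(n,((proj(f,P)-([205,235] if n=="S" else [240,180]))*6+([0,0] if n=="S" else [480,0])).round(0).tolist())
```

```text
[0.54382961 0.2397553  0.19324598] [-0.16754791 -0.8501375  -2.46271035] [ 0.002 -0.003 -0.     0.    -0.001 -0.   ]
[-0.056 -0.003  0.191  0.001 -0.062  0.001]
[-7.000e-02 -3.000e-03  2.191e+00  1.000e-03 -6.200e-02  1.000e-03]
S [[182.0, 197.0], [316.0, 158.0], [210.0, 194.0], [254.0, 237.0], [167.0, 150.0], [419.0, 123.0]]
T [[586.0, 89.0], [544.0, 233.0], [578.0, 120.0], [582.0, 168.0], [574.0, 71.0], [509.0, 346.0]]
```

View pics/f.png

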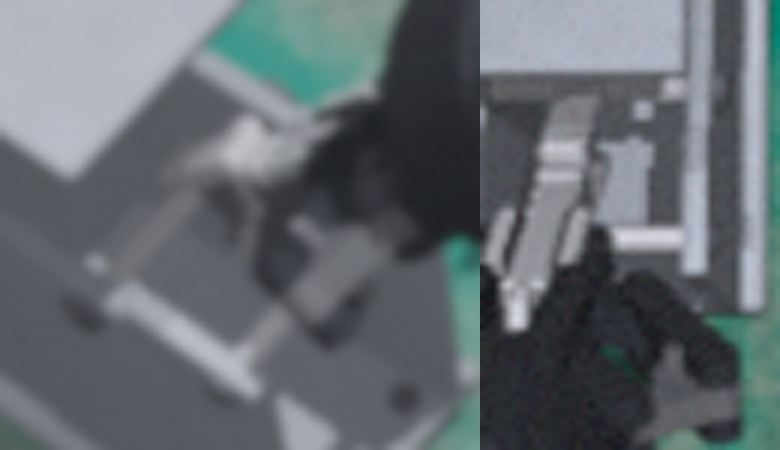

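The lips straddle the bar: the far lip is at about (175,165), the near lip at (242,238), and the bar's middle is at (178,197). I'll push in slowly along the hook axis.

{"api": "carry_out", "payload": {"steps": [0,-0.06,0,0.3,0,-0.06,0,0,-0.06,0,0.6,0,-0.06,0,0,-0.06,0,0.9,0,-0.06,0,0,-0.06,0,1.2,0,-0.06,0,0,-0.06,0,1.5,0,-0.06,0,0,-0.06,0,1.75,0,-0.06,0,0,-0.06,0,1.95,0,-0.06,0,0,-0.06,0,1.95,0,-0.06,0]}}

```text
time_s: 5.9
ee_pos: [0.5727, 0.2398, 0.1518]
tcp_rot: [-0.017, 2.533, 0.003]
wrist_force: [-0.8, -0.2, -1.2]
gripper_width: 0.152
gripper_force: 98.2
```

Run:
```python
from h import *
st=robot.get_state();m=R.from_rotvec(st["tcp_rot"]).as_matrix();print(st["ee_pos"],"tool force",st["wrist_force"]@m,st["gripper_width"]*85.4)
print(row(*tcp(-.01,np.radians(35))))
```

```text
[0.57273487 0.23975495 0.1518389 ] tool force [ 1.33483381 -0.16918146  0.51959168] 12.994734619731041
[-0.059  0.012  0.171 -0.01  -0.025  0.006]
```

{"api": "carry_out", "payload": {"steps": [0,0,0,0.1,0,0,0,0,0,0,0.17,0,0,0,0,0,0,0.24,0,0,0,0,0,0,0.24,0,0,0]}}

```text
time_s: 6.23
ee_pos: [0.5762, 0.2401, 0.1486]
tcp_rot: [-0.016, 2.531, 0.005]
wrist_force: [0.2, -1.1, -1.1]
gripper_width: 0.152
gripper_force: 98.2
```

Run:
```python
from h import *
st=robot.get_state();m=R.from_rotvec(st["tcp_rot"]).as_matrix();print(st["ee_pos"],"tool force",st["wrist_force"]@m)
print(row(*tcp(-.01,np.radians(35))))
```

```text
[0.5762074  0.24013683 0.14860179] tool force [ 0.44311786 -1.07717885  1.00887584]
[-0.019 -0.002 -0.014 -0.001 -0.006  0.002]
```

{"api": "carry_out", "payload": {"steps": [0,0,0,0.06,0,0,0,0,0,0,0.12,0,0,0,0,0,0,0.12,0,0,0]}}

```text
time_s: 6.48
ee_pos: [0.5771, 0.2404, 0.1484]
tcp_rot: [-0.016, 2.532, 0.005]
wrist_force: [-23.4, -4.3, 16.2]
gripper_width: 0.151
gripper_force: 102.7
```

Run:
```python
from h import *
st=robot.get_state();m=R.from_rotvec(st["tcp_rot"]).as_matrix();print(st["ee_pos"],"tool force",st["wrist_force"]@m)
print(row(*tcp(-.01,np.radians(35))))
```

```text
[0.57707998 0.24037639 0.14843392] tool force [  9.93641059  -4.00921552 -26.67165304]
[ 0.006 -0.011 -0.04  -0.003 -0.011 -0.003]
```

The hook bears on the bar at the crown with about 27 N. I'll ease back towards the gate and read the force.

{"api": "carry_out", "payload": {"steps": [0,0,0,-0.15,0,0,0,0,0,0,-0.3,0,0,0,0,0,0,-0.3,0,0,0,0,0,0,-0.5,0,0,0,0,0,0,-0.7,0,0,0,0,0,0,-0.8,0,0,0,0,0,0,-0.8,0,0,0]}}

```text
time_s: 7.07
ee_pos: [0.5664, 0.2402, 0.1636]
tcp_rot: [-0.016, 2.53, 0.006]
wrist_force: [-0.2, 0.1, -1.4]
gripper_width: 0.149
gripper_force: 98.3
```

Run:
```python
from h import *
st=robot.get_state();m=R.from_rotvec(st["tcp_rot"]).as_matrix();print(st["ee_pos"],"tool force",st["wrist_force"]@m)
print(row(*tcp(-.01,np.radians(35))))
```

```text
[0.56642422 0.24020011 0.16355214] tool force [0.94930557 0.10763569 1.01873069]
[ 0.004 -0.01   0.7    0.004  0.004  0.   ]
```

{"api": "carry_out", "payload": {"steps": [0,0,0,-0.06,0,0,0,0,0,0,-0.12,0,0,0,0,0,0,-0.16,0,0,0,0,0,0,-0.16,0,0,0]}}

```text
time_s: 7.4
ee_pos: [0.5641, 0.2398, 0.165]
tcp_rot: [-0.017, 2.532, 0.004]
wrist_force: [5.8, 1.2, -7.4]
gripper_width: 0.151
gripper_force: 97.9
```

Run:
```python
from h import *
st=robot.get_state();m=R.from_rotvec(st["tcp_rot"]).as_matrix();print(st["ee_pos"],"tool force",st["wrist_force"]@m)
print(row(*tcp(-.01,np.radians(35))))
```

```text
[0.56411013 0.23982547 0.16501593] tool force [-0.55066374  1.12078137  9.40154305]
[-0.039  0.005  0.801 -0.003 -0.011  0.005]
```

The shut gate holds with about 8 N. I'll tug a touch firmer, then ease back in so the bar sits near the crown.

{"api": "carry_out", "payload": {"steps": [0,0,0,-0.07,0,0,0,0,0,0,-0.07,0,0,0,0,0,0,0,0,0,0,0,0,0,0.3,0,0,0,0,0,0,0.55,0,0,0,0,0,0,0.8,0,0,0,0,0,0,0.86,0,0,0,0,0,0,0.86,0,0,0]}}

```text
time_s: 8.07
ee_pos: [0.5763, 0.2402, 0.1483]
tcp_rot: [-0.016, 2.532, 0.005]
wrist_force: [-7.4, -1.5, 3.8]
gripper_width: 0.152
gripper_force: 103.9
```

Run:
```python
from h import *
st=robot.get_state();m=R.from_rotvec(st["tcp_rot"]).as_matrix();print(st["ee_pos"],"tool force",st["wrist_force"]@m)
print(row(*tcp(-.01,np.radians(35))))
for t in(40,45):print(row(*tcp(-.0098,np.radians(t))))
```

```text
[0.5763174  0.24019441 0.14832727] tool force [ 3.87278655 -1.38314254 -7.38056103]
[-0.021 -0.004 -0.026 -0.004 -0.015  0.001]
[ 0.125 -0.004 -0.027 -0.004 -0.849  0.001]
[ 2.700e-01 -4.000e-03 -8.000e-03 -4.000e-03 -1.682e+00  1.000e-03]
```

{"api": "carry_out", "payload": {"steps": [0,0.08,0,-0.04,0,-0.5,0,0,0.17,0,-0.05,0,-1.1,0,0,0.27,0,-0.05,0,-1.68,0,0,0.27,0,-0.05,0,-1.68,0,0,0.27,0,-0.05,0,-1.68,0]}}

```text
time_s: 8.48
ee_pos: [0.5696, 0.2401, 0.1445]
tcp_rot: [-0.016, 2.358, 0.005]
wrist_force: [1.1, 0.6, -1.6]
gripper_width: 0.152
gripper_force: 102.3
```

Run:
```python
from h import *
st=robot.get_state();m=R.from_rotvec(st["tcp_rot"]).as_matrix();print(st["ee_pos"],"tool force",st["wrist_force"]@m)
for t in(45,):print(row(*tcp(-.0098,np.radians(t))))
```

```text
[0.56960354 0.24007916 0.1445031 ] tool force [0.34449122 0.59781779 1.90715258]
[-0.034 -0.003  0.027 -0.002 -0.021  0.012]
```

{"api": "carry_out", "payload": {"steps": [60,0,0,0,0,0,0,60,0,0,0,0,0,0,60,0,0,0,0,0,0,60,0,0,0,0,0,0,60,0,0,0,0,0,0,60,0,0,0,0,0,0,60,0,0,0,0,0,0,60,0,0,0,0,0,0]}}

```text
time_s: 9.15
ee_pos: [0.5702, 0.24, 0.1454]
tcp_rot: [-0.015, 2.356, 0.006]
wrist_force: [0.2, -0.5, 0.1]
gripper_width: 0.701
gripper_force: 0.0
```

{"api": "carry_out", "payload": {"steps": [60,0,0,-0.5,0,0,0,60,0,0,-1.2,0,0,0,60,0,0,-2,0,0,0,60,0,0,-3,0,0,0,60,0,0,-4,0,0,0,60,0,0,-5,0,0,0,60,0,0,-6,0,0,0,60,0,0,-6,0,0,0,60,0,0,-6,0,0,0,60,0,0,-6,0,0,0]}}

```text
time_s: 9.98
ee_pos: [0.4641, 0.2387, 0.2505]
tcp_rot: [-0.016, 2.356, 0.006]
wrist_force: [0.6, -0.7, -1.1]
gripper_width: 0.704
gripper_force: 0.0
```

Run:
```python
from h import *
import cv2
S=eyes.grab_frame("scene");T=eyes.grab_frame("top")
c=lambda im,u,v,w,h,k:cv2.resize(im[v:v+h,u:u+w,::-1],None,fx=k,fy=k,interpolation=cv2.INTER_CUBIC)
cv2.imwrite("pics/g.png",np.hstack([c(S["img"],190,210,120,130,4),c(T["img"],225,160,75,130,4)]))
st=robot.get_state();print(st["ee_pos"],st["wrist_force"],st["gripper_width"])
```

```text
[0.46417289 0.23836534 0.24973615] [-0.31890264  0.21714568 -0.10079152] 0.7013642953440813
```

View pics/g.png

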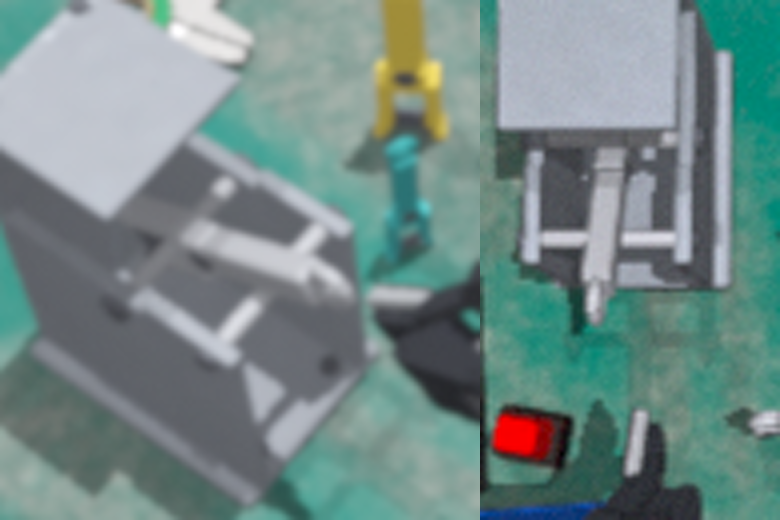

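The hook lies across the bar at about (190,230) with its shank on the rest rod at about (280,265), and the gripper is clear. Handing in.

{"api": "carry_out", "payload": {"steps": [60,0,0,-0.5,0,0,0,60,0,0,-0.5,0,0,0,60,0,0,-0.5,0,0,0,60,0,0,-0.5,0,0,0,60,0,0,-0.5,0,0,0,60,0,0,-0.5,0,0,0,60,0,0,-0.5,0,0,0,60,0,0,-0.5,0,0,0]}}

```text
time_s: 10.75
ee_pos: [0.4553, 0.2385, 0.26]
tcp_rot: [-0.015, 2.356, 0.006]
wrist_force: [0.7, 0.5, 0.1]
gripper_width: 0.703
gripper_force: 0.0
```

```bash
python3 -c "
from rig import robot
print(robot.job_done())"
```

```text
the job is handed in; nothing more can be done
None
```

The snap hook is on the test bar: the shut gate held a tug of at least 8 N, and the hook now lies on the rest rod with the gripper clear. The job was handed in at about 11 s; no verdict came back.

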